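# Park one sample trolley, free another

## Task

Three small sample trolleys stand on the textile laboratory's bench, each with a red brake lever. Push the brake lever of the trolley carrying the amber bottles fully down to lock it, then flick the brake lever of the trolley carrying the white bowl fully up to release it. Leave the brake of the trolley carrying the blue boxes as it is.

Things in the scene. Friction and masses are not known exactly. Their poses are not given: they have to be found in the camera images.
- bottle_brake_paddle (a point): Middle of the red paddle (40 long, 26 wide, 12 thick) on the brake lever of the trolley with two amber bottles, 95 tall; starts up. x axis: along the lever, away from its hinge; y: level, parallel to the hinge axis; z: square to the paddle's upper face. Hinge axis: 90 mm back along x, 75 mm above the bench. Lever bar between hinge and paddle 14 wide, 8 thick.
- dish_brake_paddle (a point): Same point, sizes and axes on the lever of the trolley with a white bowl, 110 across, 40 tall; starts down. Every lever swings between stops from 0.35 rad below level (fully down, locked, paddle middle 44 mm above the bench) to 0.70 rad above (fully up, released, 133 mm). The hinges are stiff, about 3 N at the paddle; levers stay where left.
- box_brake_paddle (a point): Same point, sizes and axes on the lever of the trolley with two blue boxes, 90 x 55 x 50; starts down; not to be moved. The trolleys are alike and stand fast: grey deck 170 by 150, top 68 above the bench, steel rim up to 80, four wheels; the lever hinges in a dark bracket at the middle of the edge facing away from the robot, 100 from the deck centre. Sizes in mm.

How it is judged:
By the outcome, as a careful person would: the job done as asked, in the order asked, and still so for the second after the job is handed in, with the robot touching nothing.
It also fails if it takes over 46 s, if anything falls off the work surface, if the arm or the gripper's body presses on something with over 40 N, if the wrist force passes 120 N, or if a joint passes its speed limit or range.

## Robot

A 6-joint arm with a two-finger parallel gripper is mounted at the origin on the work surface. World frame = base frame: x ahead of the robot, y to its left, z up, the work surface at z = 0. Lengths are in m, angles in degrees, forces in N, time in s.
With the tool pointing down it reaches from about 0.4 to 0.825 m from the base axis. Payload 7 kg.
Tool frame: the origin (TCP) lies at the very end of the fingers, on their centre line; the grasp point (between the pads) lies 19 mm behind it (ctrl.grip_depth is the z of the grasp point in the tool frame, in m); z points along the fingers, y is the direction in which the jaws open and shut (so a half turn about z gives the same grasp; the last joint's range is limited). The gripper opens to 88 mm and grips with 3 to 60 N. Pads are 19 mm wide; open, the fingers measure 130 mm over their backs; the gripper's body (78 mm by 193 mm) begins 47 mm behind the grasp point.
Start: joints at [-52.535, 20.546, 0.682, 0, -70.136, -16.507], TCP at [0.241, -0.63, 0.194] pointing down, gripper open.
Joint ranges: [-176.03, 176.03], [-82.01, 121.73], [-58.28, 71.71], [-173.87, 95.51], [-174.79, -0.11], [-173.66, 173.66]. Speed limits (degrees/s): [136.94, 136.94, 172.46, 180, 180, 180].

## Interface

Orientations are given as [roll, pitch, yaw] about the fixed x, y, z axes, in that order (R = Rz(yaw) Ry(pitch) Rx(roll)).
In Python, from plant import telemetry, snapshot, job, models, ctrl gives the robot as it stands.
- The arm moves only by the tool jog_arm, never from a script. Its argument "targets" is text: rows parted by semicolons, each of 7 numbers parted by spaces: the shift along the tool's x, y, z in m, then the turn, a rotation vector about the tool's x, y, z in degrees, then the gripper command: -1 is shut, 1 is fully open, values between are in proportion. A call has exactly 8 rows; each row is the pose to reach, as a shift and turn from the pose measured when the call began, along the tool's axes at that moment; what a row does not reach only later rows make up. A row lasts 1/8 s, in which the tool goes at most 62.5 mm and 10.7 degrees, less where a joint would pass 70% of its speed; a pose out of reach is approached as far as the arm can. A call with a gripper value outside its range is refused whole. The fingers move at their own pace and stop on an object; the grip force is fixed at half the most. Time passes only in rows, so rows that repeat a pose let the fingers close, or fill a call up. It gives the time, the measured TCP pose, the force and the opening at its end, in the units of the state.
- telemetry.get_obs(): the state, without advancing time (a new reading comes with each control period).
- snapshot(name): name is "scene" or "top"; returns a dict with "img" (480x640x3 uint8, red, green, blue), "range_z" (480x640 float32, m along the optical axis (not along the pixel's ray), 0 where there is no reading), "intrinsics" (3x3 intrinsics, pixels), "R" (3x3) and "t" (3): a world point X has camera coordinates R X + t. Camera axes: x right, y down, z forward; pixel columns grow to the right and rows downward; lengths in m; the calibration is good to about 2 mm. A picture is of the moment at which its call begins.
- job.close_job(): hands the job in, once; it reports no verdict.
Trained networks look in a picture, given as the dict that the camera call returned (one of the last four; its "shot" number tells which), for a name from the list of things; names that differ only in an ending like _2 or _b are one class to them, and where a whole thing is asked for, a point or a joint stands for the part that bears it (a point fixed in the world has none). Each returns a list of dicts, best first, with "conf" (0 to 1); they miss things now and then, are a little off and sometimes report something else, mostly with a low value. They report only what shows in the picture. A call takes as long as a camera call.
- models.cut_out(name, picture): "region" (480x640 bool, what is visible of it) and "uv" ([column, row] in pixels, amid what is visible of it).
- models.spot_point(name, picture): "uv" ([column, row] in pixels: a listed point, or the origin of a listed thing).
The state is a dict: "clock": time; "joint_pos": joint angles; "qvel": joint speeds; "tau": joint torques, N m; "tool_pos": TCP position; "orientation": TCP orientation; "force": force on the tool from outside, world axes, zero at the start; "moment": the same for the moment, N m; "opening": finger opening in m.
Only numpy, scipy, OpenCV 4.12 (cv2) and the standard library are available. Lean on these libraries where they do the work, as an engineer would, in place of code of your own. Each camera call takes 0.05 s, during which the arm holds its last target.

## Working session

There is one attempt and no reset: what is moved stays moved. The work goes in short steps, Python scripts to look and compute and a tool call to move; the robot and the scene stay as the last step left them, time stands still between calls to the robot, and variables do not carry over. Pictures are saved under pics/ and viewed, and the job is handed in when it is done.

Besides the shell and the picture viewer there is one more tool, called after "Request:" as name(argument=value, ...) on one line, values as JSON. jog_arm: Moves the arm, as the interface text tells. Its arguments: {"type":"object","properties":{"targets":{"type":"string"}},"required":["targets"]}

```bash
ls; mkdir -p pics; cat > h.py <<'E'
import numpy as np, cv2
from plant import telemetry, snapshot, job, models, ctrl
def world(p,u,v,z=None):
    K=p["intrinsics"]
    if z is None:
        w=p["range_z"][int(v)-2:int(v)+3,int(u)-2:int(u)+3]; w=w[w>0]; z=np.median(w)
    c=np.array([(u-K[0,2])/K[0,0]*z,(v-K[1,2])/K[1,1]*z,z])
    return p["R"].T@(c-p["t"])
def cloud(p,m):
    K=p["intrinsics"]; v,u=np.nonzero(m&(p["range_z"]>0)); z=p["range_z"][v,u]
    c=np.stack([(u-K[0,2])/K[0,0]*z,(v-K[1,2])/K[1,1]*z,z],1)
    return (c-p["t"])@p["R"]
def pix(p,X):
    c=p["R"]@np.array(X)+p["t"]; q=p["intrinsics"]@c; return q[:2]/q[2]
def save(p,n): cv2.imwrite("pics/"+n,p["img"][:,:,::-1])
E
python3 - <<'E'
from h import *
for c in ["top","scene"]:
    p=snapshot(c); save(p,c+"1.png")
    for n in ["bottle_brake_paddle","dish_brake_paddle","box_brake_paddle"]:
        for r in models.spot_point(n,p)[:2]:
            print(c,n,round(r["conf"],2),np.round(r["uv"]),np.round(world(p,*r["uv"]),3))
        for r in models.cut_out(n,p)[:2]:
            q=cloud(p,r["region"]); print("  cut",round(r["conf"],2),np.round(r["uv"]),r["region"].sum(),np.round(np.median(q,0),3),np.round(q.min(0),3),np.round(q.max(0),3))
o=telemetry.get_obs(); print(o["clock"],o["tool_pos"],o["orientation"],o["opening"])
E
```

```text
pics
top bottle_brake_paddle 0.74 [176. 273.] [0.482 0.277 0.13 ]
  cut 0.98 [178. 281.] 662 [0.465 0.277 0.113] [ 0.4    0.265 -0.006] [0.512 0.346 0.141]
top dish_brake_paddle 0.75 [344. 219.] [ 0.601 -0.024  0.055]
  cut 0.77 [342. 235.] 573 [ 0.566 -0.019  0.062] [ 0.499 -0.039 -0.004] [0.614 0.001 0.088]
top box_brake_paddle 0.65 [482. 248.] [ 0.55  -0.293  0.051]
  cut 0.85 [478. 264.] 579 [ 0.516 -0.281  0.059] [ 0.45  -0.309 -0.001] [ 0.563 -0.263  0.087]
scene bottle_brake_paddle 0.73 [466. 266.] [0.501 0.284 0.135]
  cut 0.85 [466. 260.] 335 [0.473 0.279 0.124] [ 0.361  0.266 -0.003] [0.505 0.308 0.141]
scene dish_brake_paddle 0.76 [290. 275.] [ 0.603 -0.022  0.056]
  cut 0.61 [297. 265.] 523 [ 0.575 -0.017  0.063] [ 0.485 -0.047 -0.001] [ 0.619 -0.001  0.086]
scene box_brake_paddle 0.67 [196. 216.] [ 0.547 -0.281  0.052]
  cut 0.66 [201. 207.] 443 [ 0.524 -0.279  0.058] [ 0.435 -0.331 -0.001] [ 0.567 -0.259  0.09 ]
0.7 [ 0.24143226 -0.63032455  0.19448731] [-1.79997448e+02  1.31624110e-03 -1.59041391e+02] 0.08745611691308204
```

View pics/top1.png

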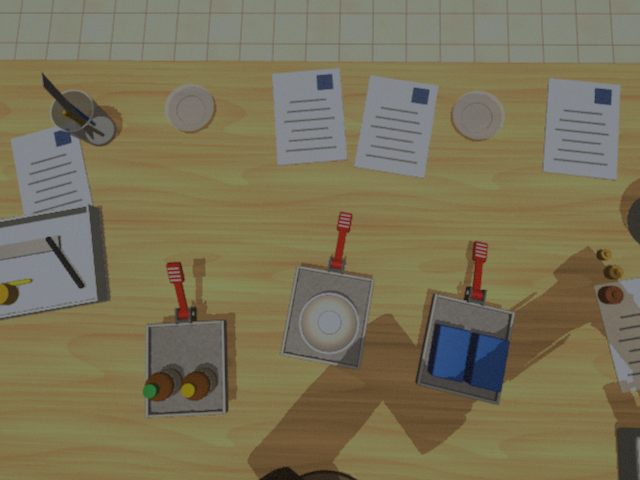

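View pics/scene1.png

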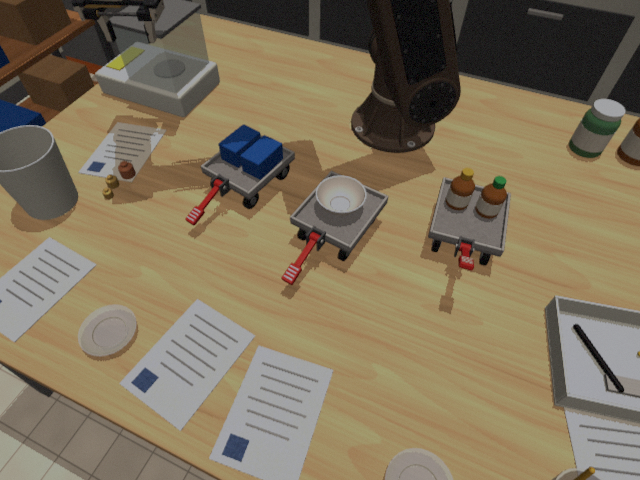

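The top view shows the bottle trolley on the left with its lever up (paddle 176,273). The bowl trolley is in the middle with its lever down (344,219), and the box trolley is on the right with its lever down (482,248). The scene view agrees. Next I'll fit the lever axes.

```bash
python3 - <<'E'
from h import *
for c in ["top","scene"]:
    p=snapshot(c); hsv=cv2.cvtColor(p["img"],cv2.COLOR_RGB2HSV)
    red=((hsv[...,0]<6)|(hsv[...,0]>174))&(hsv[...,1]>170)&(hsv[...,2]>70)
    for n in ["bottle_brake_paddle","dish_brake_paddle","box_brake_paddle"]:
        r=models.cut_out(n,p)[0]
        m=cv2.dilate(r["region"].astype(np.uint8),np.ones((5,5)))>0
        q=cloud(p,m&red); q=q[q[:,2]>0.025]
        med=np.median(q,0); q=q[np.linalg.norm(q-med,axis=1)<.09]
        d=cv2.fitLine(q.astype(np.float32),cv2.DIST_HUBER,0,.01,.01).ravel(); a=d[:3]*np.sign(d[0]); 
        yaw=np.degrees(np.arctan2(a[1],a[0])); el=np.degrees(np.arctan2(a[2],np.hypot(a[0],a[1])))
        s=(q-d[3:])@a; tip=d[3:]+a*np.percentile(s,99)
        mid=d[3:]+a*(np.percentile(s,99)-.02); h=mid-a*.09
        # deck edge direction
        print(c,n,len(q),"yaw",yaw.round(1),"el",el.round(1),"tip",tip.round(3),"mid",mid.round(3),"hinge",h.round(3))
E
```

```text
top bottle_brake_paddle 366 yaw 2.6 el 32.5 tip [0.498 0.28  0.138] mid [0.481 0.279 0.127] hinge [0.405 0.275 0.078]
top dish_brake_paddle 349 yaw -9.4 el -15.7 tip [ 0.613 -0.028  0.05 ] mid [ 0.594 -0.024  0.056] hinge [ 0.508 -0.01   0.08 ]
top box_brake_paddle 379 yaw -9.8 el -19.0 tip [ 0.56  -0.29   0.045] mid [ 0.542 -0.286  0.051] hinge [ 0.458 -0.272  0.081]
scene bottle_brake_paddle 212 yaw 3.1 el 30.5 tip [0.503 0.281 0.137] mid [0.486 0.28  0.127] hinge [0.408 0.276 0.081]
scene dish_brake_paddle 363 yaw -5.7 el -16.3 tip [ 0.617 -0.021  0.05 ] mid [ 0.598 -0.019  0.055] hinge [ 0.512 -0.01   0.081]
scene box_brake_paddle 283 yaw -7.5 el -18.8 tip [ 0.564 -0.285  0.045] mid [ 0.545 -0.283  0.051] hinge [ 0.461 -0.271  0.08 ]
```

```bash
cat >> h.py <<'E'
from scipy.spatial.transform import Rotation as Ro
def to(*targets):
    o=telemetry.get_obs(); R=Ro.from_euler("xyz",o["orientation"],degrees=True); P=np.array(o["tool_pos"])
    print("at",P.round(4),np.round(o["orientation"],1),"t",o["clock"],"F",np.round(o["force"],1),"open",round(o["opening"],4))
    for x,y,z,yaw in targets:
        T=Ro.from_euler("xyz",[180,0,yaw],degrees=True)
        print((x,y,z,yaw),R.inv().apply(np.array([x,y,z])-P).round(4),(R.inv()*T).as_rotvec(degrees=True).round(1))
E
python3 - <<'E'
from h import *
to((.45,-.4,.24,-165),(.54,-.15,.26,-170),(.5,.15,.26,-177),(.487,.279,.22,-177))
E
```

```text
at [ 0.2414 -0.6304  0.1945] [-180.   -0. -159.] t 1.1 F [-0.8  0.3  0.3] open 0.0878
(0.45, -0.4, 0.24, -165) [-0.2772  0.1405 -0.0455] [-0. -0.  6.]
(0.54, -0.15, 0.26, -170) [-0.4506  0.3418 -0.0655] [-0. -0. 11.]
(0.5, 0.15, 0.26, -177) [-0.5206  0.6362 -0.0656] [-0. -0. 18.]
(0.487, 0.279, 0.22, -177) [-0.5546  0.7614 -0.0256] [-0. -0. 18.]
```

Request:
jog_arm(targets="-0.05 0.03 -0.02 0 0 1 -1; -0.1 0.06 -0.04 0 0 2 -1; -0.15 0.08 -0.045 0 0 4 -1; -0.2 0.1 -0.045 0 0 5 -1; -0.25 0.125 -0.05 0 0 6 -1; -0.29 0.16 -0.05 0 0 7 -1; -0.33 0.2 -0.055 0 0 8 -1; -0.36 0.24 -0.06 0 0 9 -1")

```text
clock: 2.1
tool_pos: [0.4925, -0.2756, 0.2545]
orientation: [-180.0, -0.0, -168.0]
force: [0.6, -0.1, 0.2]
opening: 0.0132
```

```bash
python3 - <<'E'
from h import *
to((.54,-.15,.26,-170),(.5,.15,.26,-177),(.487,.279,.22,-177))
E
```

```text
at [ 0.4925 -0.2756  0.2545] [-180.   -0. -168.] t 2.1 F [ 0.6 -0.1  0.2] open 0.0132
(0.54, -0.15, 0.26, -170) [-0.0724  0.1131 -0.0055] [-0. -0.  2.]
(0.5, 0.15, 0.26, -177) [-0.0954  0.4148 -0.0055] [-0. -0.  9.]
(0.487, 0.279, 0.22, -177) [-0.1094  0.5437  0.0345] [-0. -0.  9.]
```

Request:
jog_arm(targets="-0.025 0.055 0 0 0 1 -1; -0.05 0.11 0 0 0 2 -1; -0.06 0.17 0 0 0 4 -1; -0.07 0.23 0 0 0 5 -1; -0.08 0.29 0 0 0 6 -1; -0.085 0.35 0 0 0 8 -1; -0.09 0.41 0 0 0 9 -1; -0.1 0.47 0 0 0 9 -1")

```text
clock: 3.1
tool_pos: [0.4924, 0.2069, 0.2551]
orientation: [180.0, 0.1, -177.0]
force: [1.1, -0.1, -0.3]
opening: 0.0004
```

```bash
python3 - <<'E'
from h import *
to((.488,.279,.22,-177),(.488,.279,.16,-177),(.488,.279,.10,-177))
E
```

```text
at [0.4924 0.2069 0.2551] [ 1.80e+02  1.00e-01 -1.77e+02] t 3.1 F [ 1.1 -0.1 -0.3] open 0.0004
(0.488, 0.279, 0.22, -177) [0.0007 0.0722 0.0352] [ 0.   0.1 -0. ]
(0.488, 0.279, 0.16, -177) [0.0008 0.0722 0.0952] [ 0.   0.1 -0. ]
(0.488, 0.279, 0.1, -177) [0.0009 0.0721 0.1552] [ 0.   0.1 -0. ]
```

Request:
jog_arm(targets="0 0.04 0 0 0 0 -1; 0 0.072 0.02 0 0 0 -1; 0 0.072 0.05 0 0 0 -1; 0 0.072 0.08 0 0 0 -1; 0 0.072 0.095 0 0 0 -1; 0 0.072 0.11 0 0 0 -1; 0 0.072 0.125 0 0 0 -1; 0 0.072 0.14 0 0 0 -1")

```text
clock: 4.1
tool_pos: [0.4891, 0.279, 0.1147]
orientation: [179.9, 0.1, -177.0]
force: [0.1, 0.1, -0.3]
opening: 0.0006
```

```bash
python3 - <<'E'
from h import *
to((.49,.279,.055,-177))
for c in ["scene","top"]:
    p=snapshot(c); save(p,c+"2.png")
a=cv2.imread("pics/scene2.png")[120:340,360:600];b=cv2.imread("pics/top2.png")[200:420,100:300]
cv2.imwrite("pics/c2.png",np.hstack([cv2.resize(a,(400,400)),cv2.resize(b,(400,400))]))
E
```

```text
at [0.4891 0.279  0.1147] [ 1.799e+02  1.000e-01 -1.770e+02] t 4.1 F [ 0.1  0.1 -0.3] open 0.0006
(0.49, 0.279, 0.055, -177) [-0.0008 -0.0001  0.0597] [ 0.1  0.1 -0. ]
```

View pics/c2.png

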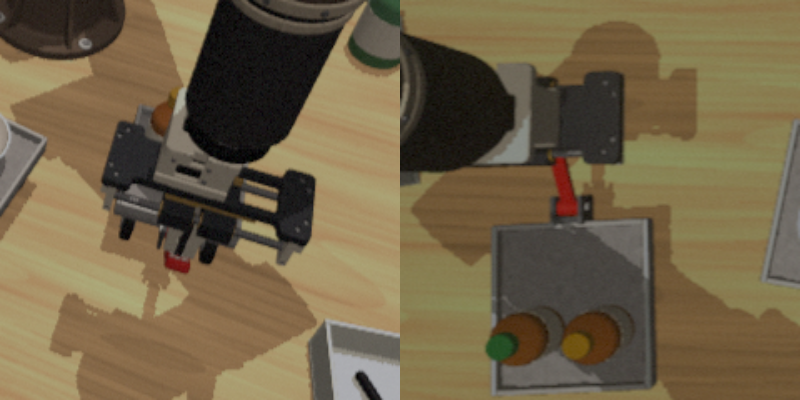

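Request:
jog_arm(targets="0 0 0.01 0 0 0 -1; 0 0 0.02 0 0 0 -1; 0 0 0.03 0 0 0 -1; 0 0 0.04 0 0 0 -1; 0 0 0.045 0 0 0 -1; 0 0 0.05 0 0 0 -1; 0 0 0.055 0 0 0 -1; 0 0 0.058 0 0 0 -1")

```text
clock: 5.2
tool_pos: [0.4881, 0.2782, 0.0552]
orientation: [-180.0, -0.1, -177.1]
force: [1.5, -0.3, 3.2]
opening: 0.0004
```

```bash
python3 - <<'E'
from h import *
to((.49,.279,.05,-177))
for c in ["scene","top"]:
    p=snapshot(c); save(p,c+"3.png")
a=cv2.imread("pics/scene3.png")[120:340,360:600];b=cv2.imread("pics/top3.png")[200:420,100:300]
cv2.imwrite("pics/c3.png",np.hstack([cv2.resize(a,(400,400)),cv2.resize(b,(400,400))]))
E
```

```text
at [0.4881 0.2782 0.0552] [-1.800e+02 -1.000e-01 -1.771e+02] t 5.2 F [ 1.5 -0.3  3.2] open 0.0004
(0.49, 0.279, 0.05, -177) [-0.002   0.0007  0.0052] [-0.  -0.1 -0.1]
```

View pics/c3.png

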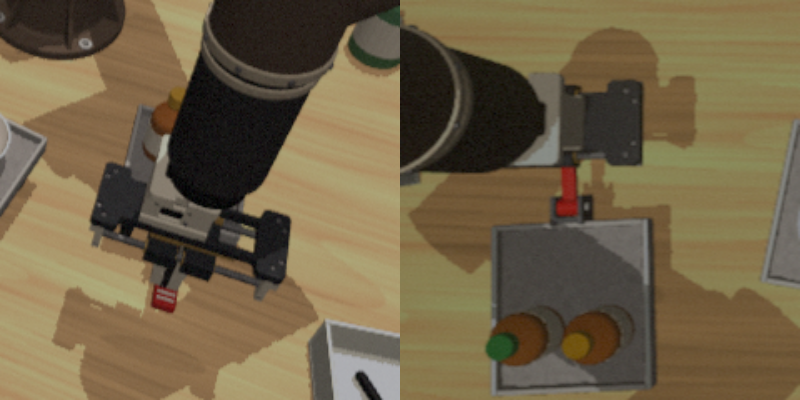

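Request:
jog_arm(targets="0 0 0.001 0 0 0 -1; 0 0 0.002 0 0 0 -1; 0 0 0.003 0 0 0 -1; 0 0 0.004 0 0 0 -1; 0 0 0.005 0 0 0 -1; 0 0 0.006 0 0 0 -1; 0 0 0.006 0 0 0 -1; 0 0 0.006 0 0 0 -1")

```text
clock: 6.3
tool_pos: [0.4875, 0.2779, 0.0489]
orientation: [-179.9, -0.1, -177.1]
force: [1.4, 0.7, 2.6]
opening: 0.0003
```

Request:
jog_arm(targets="0 0 0.001 0 0 0 -1; 0 0 0.002 0 0 0 -1; 0 0 0.003 0 0 0 -1; 0 0 0.004 0 0 0 -1; 0 0 0.005 0 0 0 -1; 0 0 0.005 0 0 0 -1; 0 0 0.005 0 0 0 -1; 0 0 0.005 0 0 0 -1")

```text
clock: 7.3
tool_pos: [0.4873, 0.2778, 0.0438]
orientation: [-179.9, -0.1, -177.1]
force: [0.8, 0.4, 2.1]
opening: 0.0006
```

```bash
python3 - <<'E'
from h import *
p=snapshot("scene"); save(p,"scene4.png")
a=cv2.imread("pics/scene4.png")[140:300,380:540]
cv2.imwrite("pics/c4.png",cv2.resize(a,(600,600),interpolation=cv2.INTER_CUBIC))
E
```

```text
(no output)
```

View pics/c4.png

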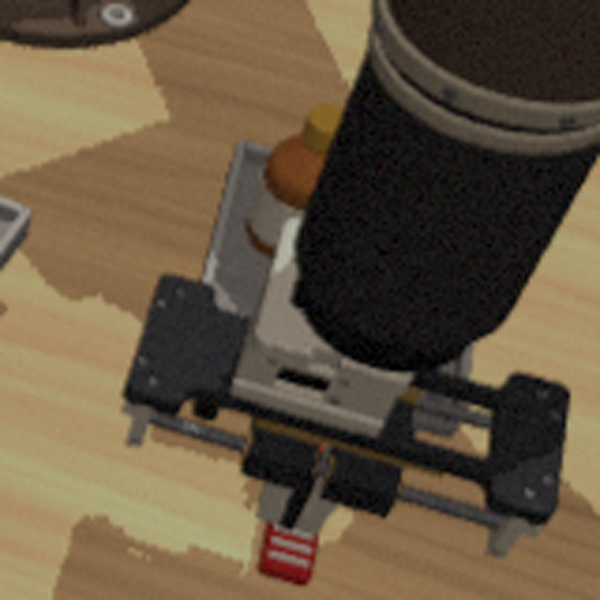

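```bash
python3 - <<'E'
from h import *
p=snapshot("scene"); hsv=cv2.cvtColor(p["img"],cv2.COLOR_RGB2HSV)
red=((hsv[...,0]<6)|(hsv[...,0]>174))&(hsv[...,1]>150)&(hsv[...,2]>60)
m=np.zeros_like(red); m[270:300,445:470]=1
q=cloud(p,m&red); 
o=np.argsort(q[:,0])[::6]; print(q[o].round(4), len(q))
for X in [(.49,.279,.05),(.487,.278,.0438)]: print(pix(p,X))
p=snapshot("top");print("hinge px",pix(p,(.409,.275,.075)))
to((.487,.278,.1,-177))
E
```

```text
[[0.4675 0.3046 0.0007]
 [0.498  0.2943 0.0731]
 [0.4995 0.2843 0.0758]
 [0.5045 0.2958 0.0729]
 [0.5065 0.2963 0.0726]
 [0.5077 0.2751 0.0746]
 [0.5103 0.2756 0.0751]
 [0.5142 0.2969 0.07  ]
 [0.5148 0.2944 0.0728]
 [0.5162 0.2926 0.0737]
 [0.5166 0.2836 0.0719]
 [0.5172 0.2771 0.0755]
 [0.5176 0.2778 0.073 ]
 [0.5181 0.2891 0.0669]
 [0.5183 0.2761 0.073 ]
 [0.5186 0.2833 0.0675]
 [0.5198 0.2775 0.0688]] 98
[453.03987941 285.37456349]
[452.1223512  285.68626614]
hinge px [184.65038497 313.24509688]
at [0.4874 0.2778 0.0438] [-1.799e+02 -1.000e-01 -1.771e+02] t 7.45 F [0.8 0.7 1.4] open 0.0002
(0.487, 0.278, 0.1, -177) [ 0.0005  0.0001 -0.0562] [-0.1 -0.1 -0.1]
```

```bash
python3 - <<'E'
from h import *
p=snapshot("scene"); 
a=p["img"][230:310,410:510][:,:,::-1]; a=cv2.convertScaleAbs(a,alpha=1.8,beta=20)
z=p["range_z"][230:310,410:510]; 
zz=cv2.applyColorMap(np.uint8(np.clip((z-z[z>0].min())/0.25,0,1)*255),cv2.COLORMAP_JET)
cv2.imwrite("pics/c5.png",np.hstack([cv2.resize(a,(400,320),interpolation=cv2.INTER_NEAREST),cv2.resize(zz,(400,320),interpolation=cv2.INTER_NEAREST)]))
for v in range(262,300,4): print(v,[tuple((world(p,u,v,p["range_z"][v,u])*1000).astype(int)) for u in range(444,470,4)])
E
```

```text
262 [(np.int64(524), np.int64(244), np.int64(154)), (np.int64(526), np.int64(251), np.int64(161)), (np.int64(526), np.int64(257), np.int64(164)), (np.int64(525), np.int64(263), np.int64(166)), (np.int64(522), np.int64(269), np.int64(166)), (np.int64(514), np.int64(276), np.int64(160)), (np.int64(513), np.int64(282), np.int64(163))]
266 [(np.int64(413), np.int64(253), np.int64(0)), (np.int64(525), np.int64(253), np.int64(149)), (np.int64(527), np.int64(259), np.int64(155)), (np.int64(524), np.int64(266), np.int64(155)), (np.int64(525), np.int64(272), np.int64(159)), (np.int64(517), np.int64(279), np.int64(153)), (np.int64(522), np.int64(284), np.int64(163))]
270 [(np.int64(422), np.int64(256), np.int64(-1)), (np.int64(419), np.int64(263), np.int64(-1)), (np.int64(496), np.int64(265), np.int64(104)), (np.int64(498), np.int64(271), np.int64(110)), (np.int64(523), np.int64(275), np.int64(146)), (np.int64(496), np.int64(284), np.int64(116)), (np.int64(525), np.int64(286), np.int64(157))]
274 [(np.int64(431), np.int64(258), np.int64(-3)), (np.int64(430), np.int64(266), np.int64(0)), (np.in
[... 1466 characters left out ...]
int64(0)), (np.int64(452), np.int64(313), np.int64(0))]
294 [(np.int64(484), np.int64(270), np.int64(3)), (np.int64(476), np.int64(278), np.int64(-3)), (np.int64(477), np.int64(285), np.int64(2)), (np.int64(517), np.int64(287), np.int64(65)), (np.int64(518), np.int64(293), np.int64(70)), (np.int64(466), np.int64(308), np.int64(1)), (np.int64(461), np.int64(316), np.int64(0))]
298 [(np.int64(492), np.int64(273), np.int64(1)), (np.int64(489), np.int64(280), np.int64(1)), (np.int64(483), np.int64(288), np.int64(-1)), (np.int64(480), np.int64(295), np.int64(-1)), (np.int64(478), np.int64(303), np.int64(0)), (np.int64(475), np.int64(310), np.int64(1)), (np.int64(471), np.int64(317), np.int64(0))]
```

View pics/c5.png

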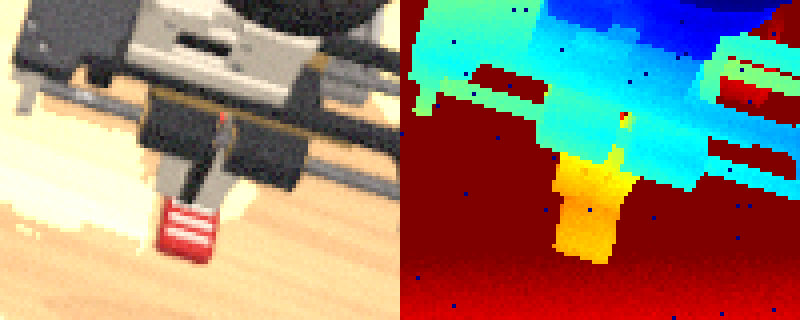

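Request:
jog_arm(targets="0 0 0.002 0 0 0 -1; 0 0 0.004 0 0 0 -1; 0 0 0.006 0 0 0 -1; 0 0 0.008 0 0 0 -1; 0 0 0.01 0 0 0 -1; 0 0 0.012 0 0 0 -1; 0 0 0.012 0 0 0 -1; 0 0 0.012 0 0 0 -1")

```text
clock: 8.5
tool_pos: [0.4872, 0.2775, 0.0315]
orientation: [-179.9, -0.2, -177.1]
force: [-0.4, -0.7, 0.8]
opening: 0.0006
```

```bash
python3 - <<'E'
from h import *
p=snapshot("scene"); save(p,"scene6.png")
a=p["img"][230:310,410:510][:,:,::-1]; a=cv2.convertScaleAbs(a,alpha=1.5,beta=10)
z=p["range_z"][230:310,410:510]; 
zz=cv2.applyColorMap(np.uint8(np.clip((z-z[z>0].min())/0.25,0,1)*255),cv2.COLORMAP_JET)
cv2.imwrite("pics/c6.png",np.hstack([cv2.resize(a,(400,320),interpolation=cv2.INTER_CUBIC),cv2.resize(zz,(400,320),interpolation=cv2.INTER_NEAREST)]))
for v in range(270,300,4): print(v,[(world(p,u,v,p["range_z"][v,u])*1000).astype(int).tolist() for u in range(444,468,4)])
E
```

```text
270 [[526, 249, 135], [525, 256, 138], [524, 262, 140], [526, 268, 146], [524, 274, 148], [517, 281, 143]]
274 [[431, 258, -2], [499, 261, 92], [499, 267, 96], [495, 274, 95], [495, 281, 99], [524, 283, 140]]
278 [[445, 261, 1], [497, 264, 77], [497, 270, 82], [492, 277, 79], [495, 284, 87], [496, 290, 93]]
282 [[453, 263, 0], [450, 271, 0], [495, 274, 66], [495, 280, 70], [496, 287, 77], [496, 293, 81]]
286 [[463, 266, 0], [496, 270, 51], [497, 276, 56], [495, 283, 59], [492, 290, 59], [446, 304, 0]]
290 [[473, 268, 0], [508, 272, 55], [505, 279, 55], [503, 286, 56], [499, 293, 56], [455, 306, 0]]
294 [[483, 270, 1], [515, 274, 52], [513, 281, 54], [509, 288, 53], [507, 295, 54], [465, 308, 0]]
298 [[492, 273, 1], [486, 280, -2], [485, 288, 0], [513, 291, 46], [477, 303, 0], [476, 310, 2]]
```

View pics/c6.png

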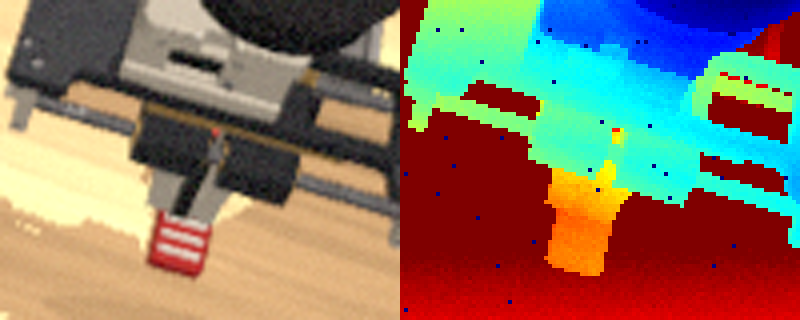

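Request:
jog_arm(targets="0 0 0.002 0 0 0 -1; 0 0 0.003 0 0 0 -1; 0 0 0.004 0 0 0 -1; 0 0 0.005 0 0 0 -1; 0 0 0.006 0 0 0 -1; 0 0 0.007 0 0 0 -1; 0 0 0.008 0 0 0 -1; 0 0 0.008 0 0 0 -1")

```text
clock: 9.55
tool_pos: [0.4872, 0.2774, 0.0239]
orientation: [-179.9, -0.1, -177.1]
force: [-3.8, -0.2, 9.1]
opening: 0.0005
```

```bash
python3 - <<'E'
from h import *
p=snapshot("scene"); save(p,"scene7.png")
for v in range(270,300,4): print(v,[(world(p,u,v,p["range_z"][v,u])*1000).astype(int).tolist() for u in range(444,468,4)])
o=telemetry.get_obs();print(o["force"],o["moment"],o["joint_pos"])
E
```

```text
270 [[526, 249, 135], [525, 256, 138], [525, 262, 142], [525, 268, 145], [522, 275, 146], [516, 281, 142]]
274 [[434, 258, 0], [527, 258, 129], [525, 265, 131], [523, 271, 132], [495, 281, 99], [523, 284, 140]]
278 [[442, 261, -1], [497, 264, 77], [494, 271, 78], [492, 277, 79], [498, 283, 91], [523, 286, 129]]
282 [[452, 263, -1], [498, 267, 66], [494, 274, 66], [493, 280, 69], [496, 287, 76], [494, 293, 79]]
286 [[463, 266, 0], [494, 270, 49], [493, 277, 51], [498, 283, 63], [495, 290, 63], [446, 304, 1]]
290 [[472, 268, 0], [500, 272, 43], [501, 279, 50], [499, 286, 52], [494, 293, 49], [455, 306, 0]]
294 [[483, 270, 1], [509, 275, 43], [507, 282, 45], [504, 289, 46], [498, 296, 42], [466, 308, 1]]
298 [[492, 273, 0], [488, 280, 0], [512, 284, 40], [511, 291, 43], [478, 302, 1], [475, 310, 0]]
[-4.30289425 -1.02234212  8.5631162 ] [-0.28693295  1.74089896  0.06416066] [ 4.96413885e+01  1.97679993e+01 -2.57532683e+01 -4.31032290e-02
 -4.46576669e+01 -1.36687202e+02]
```

Request:
jog_arm(targets="0 0 0.001 0 0 0 -1; 0 0 0.002 0 0 0 -1; 0 0 0.003 0 0 0 -1; 0 0 0.003 0 0 0 -1; 0 0 0.003 0 0 0 -1; 0 0 -0.01 0 0 0 -1; 0 0 -0.04 0 0 0 -1; 0 0 -0.08 0 0 0 -1")

```text
clock: 10.6
tool_pos: [0.4872, 0.2772, 0.104]
orientation: [-179.8, -0.2, -177.1]
force: [0.2, 0.7, -0.6]
opening: 0.0003
```

```bash
python3 - <<'E'
from h import *
p=snapshot("scene"); save(p,"scene8.png")
o=telemetry.get_obs();print(o["force"],o["tool_pos"],"tcp px",pix(p,o["tool_pos"]))
a=p["img"][220:310,410:510][:,:,::-1]; a=cv2.convertScaleAbs(a,alpha=1.5,beta=10)
cv2.imwrite("pics/c8.png",cv2.resize(a,(600,540),interpolation=cv2.INTER_CUBIC))
for v in range(250,304,4): print(v,[(world(p,u,v,p["range_z"][v,u])*1000).astype(int).tolist() for u in range(444,468,4)])
E
```

```text
[2.0262931  2.12411265 6.35680815] [0.49008358 0.27927614 0.11025947] tcp px [461.19916583 268.23342033]
250 [[371, 242, 0], [366, 250, 0], [363, 259, 0], [420, 262, 71], [497, 263, 168], [498, 269, 172]]
254 [[384, 245, 3], [378, 253, 1], [374, 261, 0], [421, 265, 61], [496, 266, 156], [491, 273, 154]]
258 [[389, 248, -4], [390, 256, 2], [385, 264, 0], [498, 262, 144], [499, 268, 149], [497, 275, 150]]
262 [[403, 250, 0], [399, 258, 0], [399, 266, 4], [392, 274, 0], [443, 277, 68], [494, 278, 136]]
266 [[411, 253, -2], [410, 261, 1], [405, 269, 0], [452, 272, 63], [448, 279, 63], [396, 292, 0]]
270 [[423, 256, 0], [418, 263, -1], [416, 271, 0], [460, 274, 61], [457, 282, 61], [405, 295, 0]]
274 [[436, 258, 3], [431, 266, 1], [427, 274, 1], [467, 277, 58], [465, 284, 59], [416, 297, 0]]
278 [[444, 261, 0], [441, 268, 2], [477, 272, 55], [474, 279, 55], [472, 286, 56], [426, 299, 0]]
282 [[452, 263, -1], [450, 271, 0], [485, 275, 52], [483, 282, 55], [480, 289, 55], [436, 301, 0]]
286 [[463, 265, 0], [493, 270, 46], [493, 277, 52], [490, 284, 52], [488, 291, 54], [446, 304, 0]]
290 [[473, 268, 0], [502, 272, 47], [501, 279, 49], [497, 286, 49], [494, 293, 50], [455, 306, 0]]
294 [[481, 270, -1], [509, 275, 44], [507, 282, 46], [506, 288, 48], [501, 296, 45], [466, 308, 1]]
298 [[491, 273, 0], [488, 280, 0], [512, 284, 40], [513, 291, 46], [478, 303, 0], [475, 310, 0]]
302 [[502, 275, 2], [498, 282, 0], [494, 290, 0], [491, 297, 0], [489, 304, 2], [484, 312, 0]]
```

View pics/c8.png

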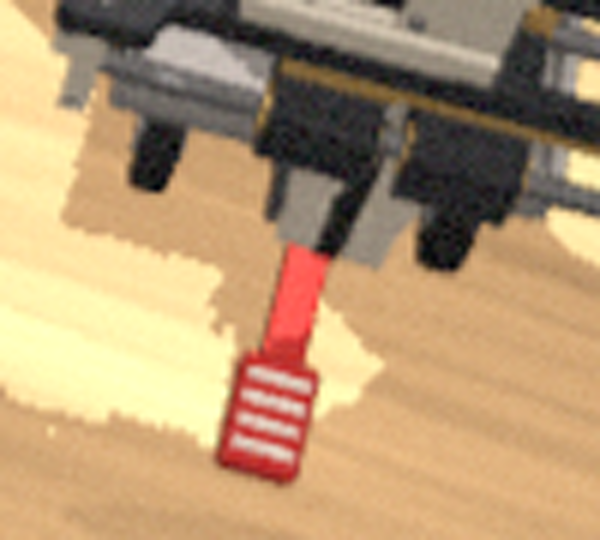

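```bash
python3 - <<'E'
from h import *
to((.487,.277,.15,-180),(.597,-.021,.16,171.5),(.597,-.021,.11,171.5))
E
```

```text
at [0.4901 0.2793 0.1103] [ 179.9    0.2 -177. ] t 10.65 F [2.  2.1 6.4] open 0.0002
(0.487, 0.277, 0.15, -180) [ 0.0031 -0.0021 -0.0398] [0.1 0.2 3. ]
(0.597, -0.021, 0.16, 171.5) [-0.0913 -0.3054 -0.0499] [ 0.1  0.2 11.5]
(0.597, -0.021, 0.11, 171.5) [-9.110e-02 -3.054e-01  1.000e-04] [ 0.1  0.2 11.5]
```

Request:
jog_arm(targets="0 0 -0.04 0 0 0 -1; -0.02 -0.05 -0.05 0 0 2 -1; -0.04 -0.11 -0.05 0 0 4 -0.5; -0.055 -0.17 -0.05 0 0 7 0.4; -0.07 -0.22 -0.05 0 0 9 0.4; -0.08 -0.27 -0.05 0 0 11 0.4; -0.091 -0.305 -0.04 0 0 11.5 0.4; -0.091 -0.305 -0.03 0 0 11.5 0.4")

```text
clock: 11.65
tool_pos: [0.5975, -0.023, 0.1394]
orientation: [179.9, 0.2, 171.3]
force: [0.1, -0.4, 0.7]
opening: 0.0548
```

```bash
python3 - <<'E'
from h import *
to((.597,-.021,.11,171.5))
p=snapshot("scene"); save(p,"scene9.png")
o=telemetry.get_obs();T=o["tool_pos"];print("tcp px",pix(p,T),"tip27",pix(p,T+np.array([0,0,.027])),o["joint_pos"])
a=p["img"][170:310,210:390][:,:,::-1]; a=cv2.convertScaleAbs(a,alpha=1.4,beta=10)
cv2.imwrite("pics/c9.png",cv2.resize(a,None,fx=4,fy=4,interpolation=cv2.INTER_CUBIC))
E
```

```text
at [ 0.5975 -0.023   0.1394] [179.9   0.2 171.3] t 11.65 F [ 0.1 -0.4  0.7] open 0.0548
(0.597, -0.021, 0.11, 171.5) [0.0009 0.0019 0.0294] [ 0.1  0.2 -0.2]
tcp px [290.30022884 247.41648025] tip27 [289.77076266 238.47179885] [ 1.66042333e+01  1.56224586e+01 -1.41216630e+01 -7.14216674e-02
 -6.01518544e+01 -1.15236171e+02]
```

View pics/c9.png

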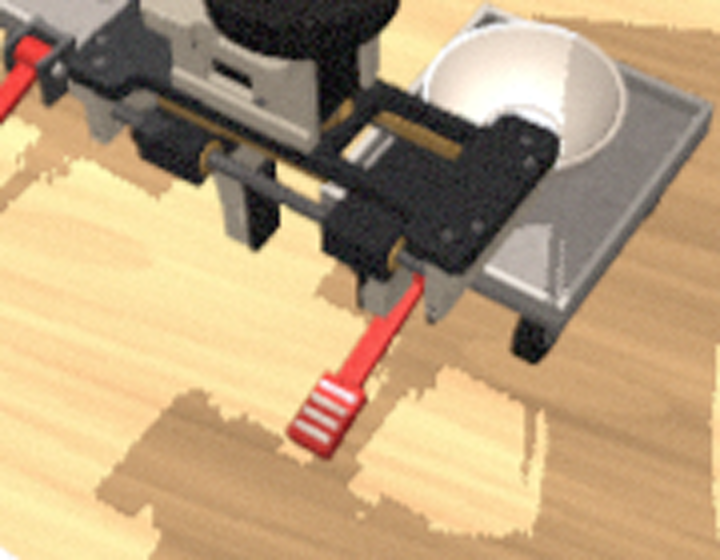

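```bash
python3 - <<'E'
from h import *
for c in ["scene","top"]:
    p=snapshot(c)
    q=cloud(p,np.ones((480,640),bool)); T=telemetry.get_obs()["tool_pos"]
    s=q[(abs(q[:,0]-T[0])<.03)&(abs(q[:,1]-T[1])<.06)&(q[:,2]>.1)&(q[:,2]<.25)]
    s=s[np.argsort(s[:,2])]; print(c,s[:60:4].round(3).tolist())
E
```

```text
scene [[0.597, -0.053, 0.169], [0.6, -0.054, 0.171], [0.598, -0.053, 0.172], [0.611, 0.017, 0.173], [0.598, -0.056, 0.174], [0.589, -0.051, 0.174], [0.606, 0.021, 0.175], [0.599, -0.066, 0.175], [0.594, 0.023, 0.176], [0.6, -0.061, 0.177], [0.589, -0.051, 0.177], [0.606, 0.021, 0.178], [0.586, -0.05, 0.178], [0.594, 0.023, 0.178], [0.609, 0.02, 0.178]]
top [[0.589, 0.011, 0.174], [0.588, 0.015, 0.188]]
```

Request:
jog_arm(targets="0.002 0.001 0.03 0 0 0 0.4; 0.002 0.001 0.06 0 0 0 0.4; 0.002 0.001 0.085 0 0 0 0.4; 0.002 0.001 0.105 0 0 0 0.4; 0.002 0.001 0.118 0 0 0 0.4; 0.002 0.001 0.126 0 0 0 0.4; 0.002 0.001 0.132 0 0 0 0.4; 0.002 0.001 0.134 0 0 0 0.4")

```text
clock: 12.8
tool_pos: [0.5951, -0.0189, 0.0055]
orientation: [179.9, 0.1, 171.5]
force: [-0.7, -0.1, -0.0]
opening: 0.0614
```

```bash
python3 - <<'E'
from h import *
p=snapshot("scene"); save(p,"scene10.png"); to((.595,-.022,.005,171.5))
a=p["img"][200:310,230:370][:,:,::-1]; a=cv2.convertScaleAbs(a,alpha=1.4,beta=10)
cv2.imwrite("pics/c10.png",cv2.resize(a,None,fx=5,fy=5,interpolation=cv2.INTER_CUBIC))
E
```

```text
at [ 0.595  -0.019   0.0053] [1.799e+02 1.000e-01 1.715e+02] t 12.85 F [-1.7  0.1 -0.6] open 0.0615
(0.595, -0.022, 0.005, 171.5) [-0.0005 -0.0029  0.0003] [ 0.1  0.1 -0. ]
```

View pics/c10.png

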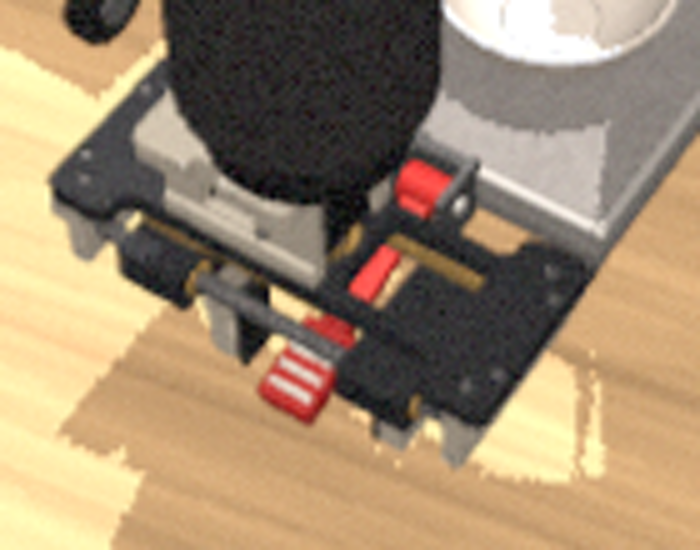

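Request:
jog_arm(targets="0 -0.003 0 0 0 0 0.4; 0 -0.003 0 0 0 0 -0.2; 0 -0.003 0 0 0 0 -0.5; 0 -0.003 0 0 0 0 -1; 0 -0.003 0 0 0 0 -1; 0 -0.003 0 0 0 0 -1; 0 -0.003 0 0 0 0 -1; 0 -0.003 0 0 0 0 -1")

```text
clock: 13.85
tool_pos: [0.5945, -0.0221, 0.0054]
orientation: [179.9, 0.1, 171.5]
force: [0.1, -1.9, 0.0]
opening: 0.0257
```

```bash
python3 - <<'E'
from h import *
p=snapshot("scene"); save(p,"scene11.png"); to((.595,-.022,.005,171.5))
a=p["img"][200:310,230:370][:,:,::-1]; a=cv2.convertScaleAbs(a,alpha=1.4,beta=10)
cv2.imwrite("pics/c11.png",cv2.resize(a,None,fx=5,fy=5,interpolation=cv2.INTER_CUBIC))
# arc offsets: world from start (grip at r=.09,-.35)
import math
d=np.array([math.cos(math.radians(-8.5)),math.sin(math.radians(-8.5))])
R=Ro.from_euler("xyz",telemetry.get_obs()["orientation"],degrees=True)
for a in np.linspace(-.35,.70,9):
    h=.09*(math.cos(a)-math.cos(.35)); z=.09*(math.sin(a)+math.sin(.35))
    print(round(a,2),R.inv().apply([h*d[0],h*d[1],z]).round(4))
E
```

```text
at [ 0.5945 -0.0221  0.0054] [1.799e+02 1.000e-01 1.715e+02] t 13.9 F [ 0.2 -2.8  1.7] open 0.0257
(0.595, -0.022, 0.005, 171.5) [-0.0005  0.0002  0.0004] [ 0.1  0.1 -0. ]
-0.35 [0. 0. 0.]
-0.22 [-0.0033  0.     -0.0113]
-0.09 [-0.0052  0.     -0.023 ]
0.04 [-0.0054  0.0001 -0.0348]
0.17 [-0.0042  0.0001 -0.0465]
0.31 [-0.0014  0.0001 -0.058 ]
0.44 [ 0.0029  0.0001 -0.069 ]
0.57 [ 0.0085  0.0001 -0.0794]
0.7 [ 0.0155  0.0001 -0.0889]
```

View pics/c11.png

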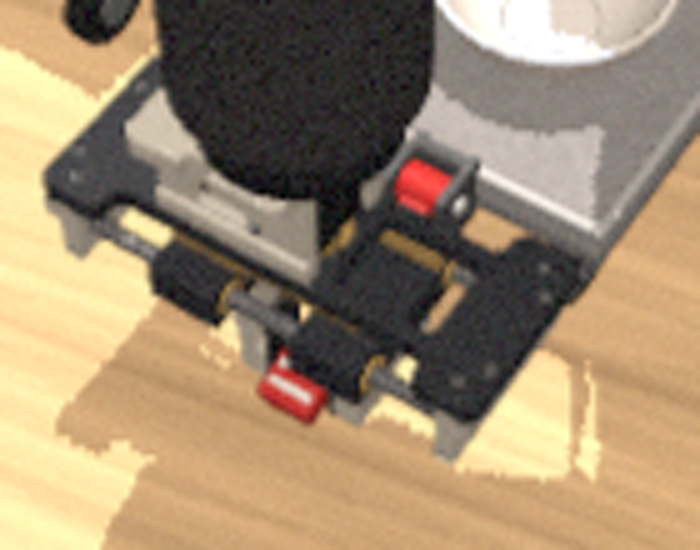

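Request:
jog_arm(targets="-0.002 0 -0.006 0 0 0 -1; -0.003 0 -0.011 0 0 0 -1; -0.004 0 -0.017 0 0 0 -1; -0.005 0 -0.023 0 0 0 -1; -0.0055 0 -0.029 0 0 0 -1; -0.0055 0 -0.035 0 0 0 -1; -0.005 0 -0.041 0 0 0 -1; -0.004 0 -0.0465 0 0 0 -1")

```text
clock: 14.9
tool_pos: [0.5963, -0.0225, 0.0513]
orientation: [179.9, -0.1, 171.4]
force: [-5.5, 3.1, -7.5]
opening: 0.0257
```

```bash
python3 - <<'E'
from h import *
p=snapshot("scene"); save(p,"scene12.png"); to((.595,-.022,.005,171.5))
a=p["img"][180:300,230:370][:,:,::-1]; a=cv2.convertScaleAbs(a,alpha=1.4,beta=10)
cv2.imwrite("pics/c12.png",cv2.resize(a,None,fx=5,fy=5,interpolation=cv2.INTER_CUBIC))
E
```

```text
at [ 0.5962 -0.0225  0.0519] [ 1.799e+02 -1.000e-01  1.714e+02] t 14.95 F [-6.4  3.1 -4.2] open 0.0255
(0.595, -0.022, 0.005, 171.5) [0.0012 0.0003 0.0469] [ 0.1 -0.1 -0.1]
```

View pics/c12.png

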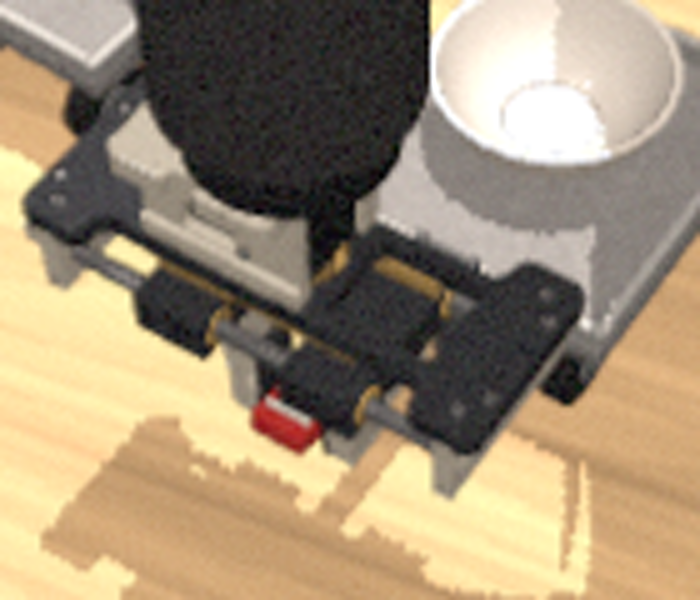

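Request:
jog_arm(targets="0.002 0 -0.006 0 0 0 -1; 0.004 0 -0.012 0 0 0 -1; 0.007 0 -0.018 0 0 0 -1; 0.01 0 -0.025 0 0 0 -1; 0.013 0 -0.032 0 0 0 -1; 0.017 0 -0.039 0 0 0 -1; 0.021 0 -0.044 0 0 0 -1; 0.022 0 -0.046 0 0 0 -1")

```text
clock: 15.95
tool_pos: [0.5743, -0.0192, 0.0952]
orientation: [179.9, -0.1, 171.4]
force: [12.4, -1.9, -37.5]
opening: 0.0257
```

```bash
python3 - <<'E'
from h import *
p=snapshot("scene"); save(p,"scene13.png"); to((.595,-.022,.005,171.5))
a=p["img"][160:290,230:370][:,:,::-1]; a=cv2.convertScaleAbs(a,alpha=1.4,beta=10)
cv2.imwrite("pics/c13.png",cv2.resize(a,None,fx=4,fy=4,interpolation=cv2.INTER_CUBIC))
E
```

```text
at [ 0.5742 -0.0192  0.0952] [ 1.799e+02 -1.000e-01  1.714e+02] t 16.0 F [ 10.7  -0.6 -34.5] open 0.0255
(0.595, -0.022, 0.005, 171.5) [-0.0212  0.0002  0.0902] [ 0.1 -0.1 -0.1]
```

View pics/c13.png

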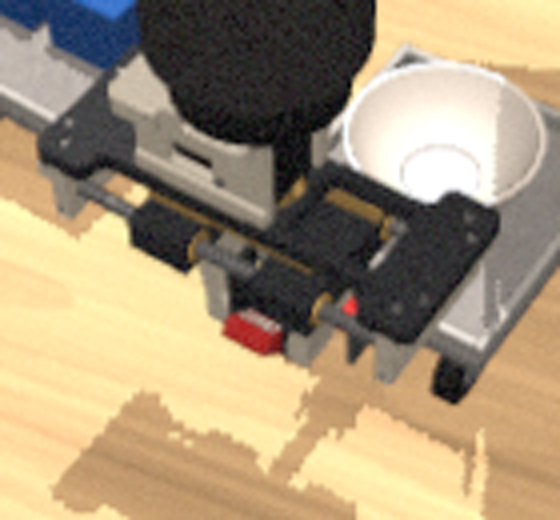

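Request:
jog_arm(targets="0 0 0.0015 0 0 0 -1; 0 0 0.0015 0 0 0 -0.4; 0 0 0.0015 0 0 0 0.4; 0 0 0.0015 0 0 0 0.4; 0 0 0.0015 0 0 0 0.4; 0 0 0.0015 0 0 0 0.4; 0 0 0.0015 0 0 0 0.4; 0 0 0.0015 0 0 0 0.4")

```text
clock: 17.0
tool_pos: [0.5742, -0.0192, 0.0937]
orientation: [179.9, -0.1, 171.4]
force: [0.2, -1.3, 0.4]
opening: 0.0612
```

Request:
jog_arm(targets="0 0 -0.02 0 0 0 0.4; 0 0 -0.05 0 0 0 0.4; 0 0 -0.08 0 0 0 0.4; 0 0 -0.11 0 0 0 0.4; 0.05 0 -0.13 0 0 0 0.4; 0.1 0 -0.15 0 0 0 0.4; 0.12 0 -0.17 0 0 0 0.4; 0.12 0 -0.19 0 0 0 0.4")

```text
clock: 18.0
tool_pos: [0.4546, -0.0015, 0.2855]
orientation: [179.8, -0.0, 171.4]
force: [0.6, -0.1, -0.1]
opening: 0.0616
```

```bash
python3 - <<'E'
from h import *
for c in ["scene","top"]:
    p=snapshot(c); save(p,c+"14.png"); hsv=cv2.cvtColor(p["img"],cv2.COLOR_RGB2HSV)
    red=((hsv[...,0]<6)|(hsv[...,0]>174))&(hsv[...,1]>150)&(hsv[...,2]>60)
    for n in ["bottle_brake_paddle","dish_brake_paddle","box_brake_paddle"]:
        for r in models.spot_point(n,p)[:1]:
            print(c,n,round(r["conf"],2),np.round(r["uv"]),np.round(world(p,*r["uv"]),3))
        R=models.cut_out(n,p)
        if not R: continue
        m=cv2.dilate(R[0]["region"].astype(np.uint8),np.ones((3,3)))>0
        q=cloud(p,m&red); q=q[q[:,2]>.02]; q=q[np.linalg.norm(q-np.median(q,0),axis=1)<.09]
        print("   red z range",np.percentile(q[:,2],[2,50,98]).round(3),"xmax",q[:,0].max().round(3))
to((.5,0,.3,180))
E
```

```text
scene bottle_brake_paddle 0.62 [454. 292.] [0.501 0.285 0.047]
   red z range [0.041 0.063 0.085] xmax 0.514
scene dish_brake_paddle 0.62 [296. 244.] [ 0.59  -0.012  0.147]
   red z range [0.079 0.117 0.149] xmax 0.598
scene box_brake_paddle 0.67 [194. 215.] [ 0.549 -0.286  0.052]
   red z range [0.044 0.063 0.086] xmax 0.566
top box_brake_paddle 0.84 [480. 250.] [ 0.545 -0.288  0.052]
at [ 0.456  -0.0017  0.2838] [179.9  -0.2 171.4] t 18.7 F [ 0.5 -0.3  0.4] open 0.0612
(0.5, 0, 0.3, 180) [-0.0432  0.0083 -0.0163] [ 0.1 -0.2 -8.6]
```

View pics/scene14.png

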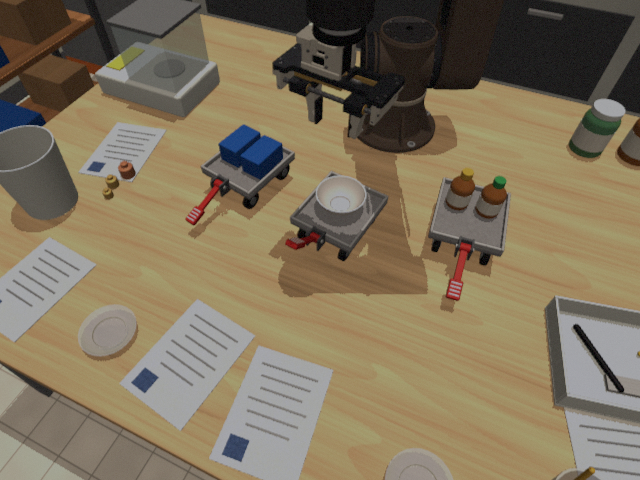

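View pics/top14.png

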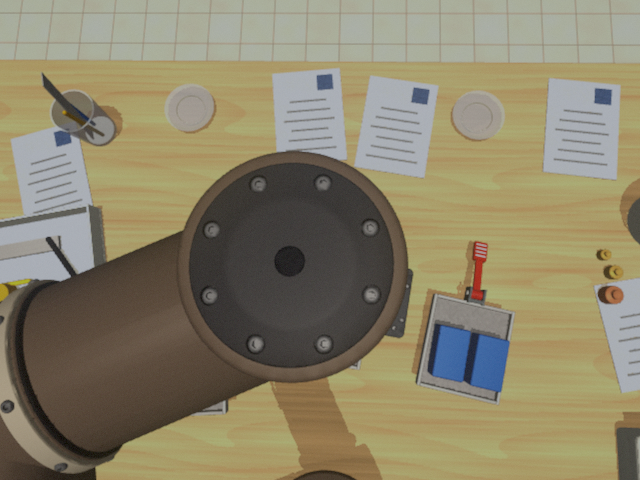

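The lever was at its stop at 35 N. I eased off 1.5 mm with the grip still closed, which may have pulled it back slightly. There is time to regrip, press it up again and let go without easing off.

```bash
python3 - <<'E'
from h import *
to((.574,-.019,.19,171.5),(.574,-.019,.095,171.5))
E
```

```text
at [ 0.456  -0.0017  0.2838] [179.9  -0.2 171.4] t 18.7 F [ 0.5 -0.3  0.4] open 0.0612
(0.574, -0.019, 0.19, 171.5) [-0.1196  0.0004  0.0934] [ 0.1 -0.2 -0.1]
(0.574, -0.019, 0.095, 171.5) [-0.1198  0.0003  0.1884] [ 0.1 -0.2 -0.1]
```

Request:
jog_arm(targets="-0.04 0 0.02 0 0 0 0.4; -0.09 0 0.05 0 0 0 0.4; -0.12 0 0.09 0 0 0 0.4; -0.12 0 0.12 0 0 0 0.4; -0.12 0 0.15 0 0 0 0.4; -0.12 0 0.175 0 0 0 0.4; -0.12 0 0.187 0 0 0 0.4; -0.12 0 0.189 0 0 0 0.4")

```text
clock: 19.7
tool_pos: [0.574, -0.0194, 0.094]
orientation: [179.9, -0.2, 171.4]
force: [-1.3, -0.3, 0.2]
opening: 0.0616
```

Request:
jog_arm(targets="0 0 0 0 0 0 -0.2; 0 0 0 0 0 0 -1; 0 0 0 0 0 0 -1; 0 0 0 0 0 0 -1; 0 0 0 0 0 0 -1; 0.001 0 -0.001 0 0 0 -1; 0.002 0 -0.003 0 0 0 -1; 0.002 0 -0.004 0 0 0 -1")

```text
clock: 20.7
tool_pos: [0.5734, -0.019, 0.0954]
orientation: [179.9, -0.1, 171.4]
force: [17.0, -5.2, -32.1]
opening: 0.0258
```

Request:
jog_arm(targets="0.001 0 -0.0025 0 0 0 0.4; 0.001 0 -0.0025 0 0 0 0.4; 0.001 0 -0.0025 0 0 0 0.4; 0.001 0 -0.0025 0 0 0 0.4; 0.001 0 -0.0025 0 0 0 0.4; 0.001 0 -0.02 0 0 0 0.4; 0.001 0 -0.05 0 0 0 0.4; 0.001 0 -0.08 0 0 0 0.4")

```text
clock: 21.7
tool_pos: [0.5724, -0.0191, 0.1762]
orientation: [179.9, -0.2, 171.3]
force: [-0.1, 0.4, 0.1]
opening: 0.0614
```

Request:
jog_arm(targets="0 0 -0.03 0 0 0 0.4; 0.02 0 -0.05 0 0 0 0.4; 0.05 0 -0.07 0 0 0 0.4; 0.1 0 -0.1 0 0 0 0.4; 0.12 0 -0.11 0 0 0 0.4; 0.12 0 -0.11 0 0 0 0.4; 0.12 0 -0.11 0 0 0 0.4; 0.12 0 -0.11 0 0 0 0.4")

```text
clock: 22.7
tool_pos: [0.4543, -0.0013, 0.2857]
orientation: [180.0, -0.2, 171.3]
force: [-1.1, 0.2, -1.1]
opening: 0.0615
```

```bash
python3 - <<'E'
from h import *
p=snapshot("scene"); save(p,"scene15.png")
for n in ["bottle_brake_paddle","dish_brake_paddle","box_brake_paddle"]:
    r=models.spot_point(n,p)[0]; print(n,round(r["conf"],2),np.round(r["uv"]),np.round(world(p,*r["uv"]),3))
to((.5,0,.3,180))
E
```

```text
bottle_brake_paddle 0.82 [454. 292.] [0.503 0.285 0.047]
dish_brake_paddle 0.83 [293. 246.] [ 0.596 -0.016  0.145]
box_brake_paddle 0.97 [192. 216.] [ 0.552 -0.289  0.051]
at [ 0.4542 -0.0013  0.2859] [180.   -0.2 171.3] t 22.9 F [-0.5 -0.5 -0.1] open 0.0615
(0.5, 0, 0.3, 180) [-0.045   0.0082 -0.0142] [ 0.1 -0.2 -8.7]
```

View pics/scene15.png

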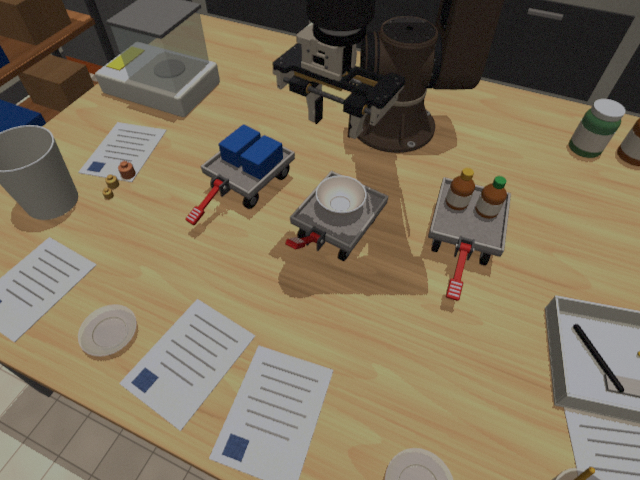

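The last picture shows the bottle lever down (454,292), the bowl lever up (295,243) and the box lever unchanged (193,216). The arm is clear of everything, so I'm handing in.

```bash
python3 -c "
from h import *
print(job.close_job())"
```

```text
the job is handed in; nothing more can be done
None
```

I locked the bottle trolley's brake first, then released the bowl trolley's brake, and handed the job in at about 23 s of the 46 s allowed. I never touched the box trolley's lever. The hand-in gives no verdict.

- **Bottle lever (down):** I pushed it down with closed fingers until the force rose from about 3 N to 9 N at the stop, then pressed 3 mm further. The camera put its top face at 45–50 mm, which matches fully down.
- **Bowl lever (up):** I gripped the paddle and swung it up to its stop, where the force reached about 35 N. My first release eased off 1.5 mm with the grip still closed, so I gripped it again, pressed it up and let go without easing. The top face near the tip then measured 145–149 mm, which matches fully up.
- **Box lever:** it measured 51–52 mm on the top face both before and after.

**Disagreement:** the camera's depth readings put the fingertips about 28 mm higher than the reported tool position. I set the grip height by the camera, and the 25.7 mm opening on the 26 mm paddle confirmed the grip.

In the last picture the arm was clear of everything, and the force reading was close to zero.

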